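Make up two pellet-pressing kits

ROBOT

A 7-joint arm with a two-finger parallel gripper is mounted at the origin on the work surface. World frame = base frame: x ahead of the robot, y to its left, z up, the work surface at z = 0. Lengths are in mm, angles in rad, forces in N, time in s.
With the tool pointing down it reaches from about 425 to 950 mm from the base axis. Payload 4.7 kg.
Tool frame: the origin (TCP) lies at the very end of the fingers, on their centre line; the grasp point (between the pads) lies robot.grip_depth behind it (robot.grip_depth is the distance from the TCP to the grasp point, in mm); x points along the fingers, y is the direction in which the jaws open and shut, and the axes are right-handed (so a half turn about x gives the same grasp; the last joint's range is limited). The gripper opens to 87 mm and grips with 3 to 60 N. Pads are 19 mm wide; open, the fingers measure 117 mm over their backs; the gripper's body (75 mm by 190 mm) begins 51 mm behind the grasp point.
Start: joints at [1.234, 0.469, -0.049, 1.532, 0.024, 1.141, -0.082], TCP at [204.547, -643.281, 222.573] pointing down, gripper open.
Joint ranges: [-2.59, 2.59], [-0.33, 1.99], [-1.39, 1.29], [0.1, 2.45], [-1.04, 4.18], [0.21, 1.99], [-2.66, 2.66]. Speed limits (rad/s): [2.57, 2.57, 3.14, 3.14, 3.14, 3.14, 3.14].

INTERFACE

Orientations are given as a 3x3 rotation matrix whose columns are the frame's x, y, z axes.
In Python, from workcell import robot, planner, capture gives the robot as it stands. Calls block until the motion is done:
- robot.move_pose(position, orientation): joint-space move of the TCP to a pose.
- robot.movel(position, rotation=None, v=150, guard=None): straight line of the TCP; rotation=None keeps the orientation; v is the mean speed in mm/s. With guard (N) it stops when the force on the tool has changed by that much, and returns True; else False.
- robot.goto_joints(angles): joint-space move.
- robot.move_gripper(opening, grip_force=None): finger opening in mm; grip_force is the grip in N (None keeps the last); returns when the fingers have stopped.
- robot.hold(seconds).
- planner.ik(position, orientation): joint angles nearest the present ones, or None.
- robot.read_state(): the state.
- capture(name): name is "scene" or "top" or "wrist"; returns a dict with "image" (480x640x3 uint8, blue, green, red), "fx", "fy", "cx", "cy" (pixels), "D" ([k1, k2, p1, p2, k3] as OpenCV has them; the pictures are not rectified), "rvec" (rotation vector, rad) and "tvec" (3), from world to camera coordinates, as OpenCV has them. Camera axes: x right, y down, z forward; pixel columns grow to the right and rows downward; lengths in mm; the calibration is good to about 2 mm. A picture is of the moment at which its call begins. There is no depth.
A pose or a line that the arm cannot do raises robot.IKError and nothing moves.
- robot.job_done(): hands the job in, once; it reports no verdict.
The state is a dict: "time": time; "joint_positions": joint angles; "qd": joint speeds; "effort": joint torques, N m; "position": TCP position; "tcp_rot": TCP orientation; "force": force on the tool from outside, world axes, zero at the start; "torque": the same for the moment, N m; "opening": finger opening in mm.
Only numpy, scipy, OpenCV 4.12 (cv2) and the standard library are available. Lean on these libraries where they do the work, as an engineer would, in place of code of your own. Each camera call takes 0.05 s, during which the arm holds its last target.

TASK

Make up the two kits for the pellet press: the large die sleeve, the large plunger and the squat jar go in the rectangular tray, and the small die sleeve and the small plunger go in the round tray. Set each one down without dropping it, so that it stands upright and flat on the tray's floor as it stands now, inside the rim and not touching its neighbours. The brown bottle, the white bottle and the mortar stay where they are.

Things in the scene. Friction and masses are not known exactly. Their poses are not given: they have to be found in the camera images.
- rect_tray: Rectangular stainless-steel tray lying flat and fixed on the bench, 280 mm long (its x) by 180 mm wide (its y), rim 18 mm high with a rolled edge 290 x 190 mm over all. Origin at the centre of its underside; floor 4 mm above it, walls 4 mm thick, so the floor is 272 x 172 mm. z up.
- round_tray: Round shallow stainless-steel tray fixed flat on the bench, 200 mm across the rim, 18 mm high. Origin at the centre of its underside; floor 4 mm above it and about 184 mm across, wall 4 mm. z up.
- large_sleeve_mid (a point): Large die sleeve of the press: a thick steel tube standing upright, outside diameter 56 mm, open bore 32 mm, 50 mm tall, about 0.6 kg. The point is on its axis, half-way up (25 mm above its foot); z along the axis.
- small_sleeve_mid (a point): Small die sleeve: a thick steel tube standing upright, outside diameter 38 mm, narrow bore 13 mm, 50 mm tall, about 0.36 kg. The point is on its axis, half-way up (25 mm above its foot); z along the axis.
- large_plunger_mid (a point): Large plunger: steel, standing on its head, a disc 46 mm across and 12 mm thick, from whose middle a solid round rod 31 mm thick rises; 70 mm tall in all, about 0.45 kg. The point is on its axis, half-way up (35 mm above its foot); z along the axis, towards the rod's free end.
- small_plunger_mid (a point): Small plunger: steel, standing on its head, a disc 34 mm across and 12 mm thick, from whose middle a thin round rod 12.5 mm thick rises; 65 mm tall in all, about 0.12 kg. The point is on its axis, half-way up (32.5 mm above its foot); z along the axis, towards the rod's free end.
- squat_jar_mid (a point): Squat closed plastic jar, wider than tall: white body 48 mm across, off-white ribbed screw cap 51 mm across on the upper 15 mm, 46 mm tall, about 90 g. The point is on its axis, half-way up (23 mm above its foot); z along the axis.
- brown_bottle_mid (a point): Bystander: brown reagent bottle with a black cap and a paper label, 44 mm across, 95 mm tall, standing loose among the stock. The point is on its axis, half-way up. Not to be disturbed.
- white_bottle_mid (a point): Bystander: slim white plastic bottle with a white cap, 36 mm across, 80 mm tall, standing loose among the stock. The point is on its axis, half-way up. Not to be disturbed.
- mortar_mid (a point): Bystander: small white porcelain mortar (an open bowl), 60 mm across the rim, 30 mm tall, standing loose among the stock. The point is on its axis, half-way up. Not to be disturbed.
Not all that is in view belongs to the job. Leave any purple look-alike of the part that bears large_plunger_mid alone.

How it is judged (in metres and radians):
At the end, for the whole second after the job is handed in: Large sleeve, large plunger and squat jar inside the rectangular tray, small sleeve and small plunger inside the round one, each at rest on the tray's floor (height within 4 mm), upright (within 0.08 rad), 1 mm or more between neighbours; the two bottles and the mortar within 15 mm of their place (x of large_sleeve_mid in the frame of rect_tray between -0.109 and 0.109 m and y of large_sleeve_mid in the frame of rect_tray between -0.059 and 0.059 m and z of large_sleeve_mid in the frame of rect_tray between 0.025 and 0.033 m and angle between each of large_sleeve_mid, large_plunger_mid, squat_jar_mid, small_sleeve_mid, small_plunger_mid's own z axis and vertical below 0.08 rad and linear speed of each of large_sleeve, large_plunger, squat_jar, small_sleeve, small_plunger below 0.01 m/s and x of large_plunger_mid in the frame of rect_tray between -0.114 and 0.114 m and y of large_plunger_mid in the frame of rect_tray between -0.064 and 0.064 m and z of large_plunger_mid in the frame of rect_tray between 0.035 and 0.043 m and x of squat_jar_mid in the frame of rect_tray between -0.1115 and 0.1115 m and y of squat_jar_mid in the frame of rect_tray between -0.0615 and 0.0615 m and z of squat_jar_mid in the frame of rect_tray between 0.023 and 0.031 m and horizontal distance between large_plunger_mid and large_sleeve_mid above 0.052 m and horizontal distance between squat_jar_mid and large_sleeve_mid above 0.0545 m and horizontal distance between squat_jar_mid and large_plunger_mid above 0.0495 m and horizontal distance between small_plunger_mid and small_sleeve_mid above 0.037 m and horizontal distance between small_sleeve_mid and round_tray below 0.077 m and z of small_sleeve_mid in the frame of round_tray between 0.025 and 0.033 m and horizontal distance between small_plunger_mid and round_tray below 0.079 m and z of small_plunger_mid in the frame of round_tray between 0.0325 and 0.0405 m); the robot touches nothing.
It fails at once if a kit piece is dropped or banged down on its tray (over 100 N for the heaviest, 50 N for the lightest) (contact force between large_sleeve and rect_tray above 100 N or contact force between large_plunger and rect_tray above 90 N or contact force between squat_jar and rect_tray above 50 N or contact force between small_sleeve and round_tray above 80 N or contact force between small_plunger and round_tray above 50 N).
It fails at once if the brown bottle, the white bottle or the mortar is pushed more than 15 mm, lifted or knocked over (distance of any of brown_bottle_mid, white_bottle_mid, mortar_mid from where it was at the start of the episode above 0.015 m or angle between any of brown_bottle_mid, white_bottle_mid, mortar_mid's own z axis and vertical above 0.3 rad).
It also fails if it takes over 122 s, if anything falls off the work surface, if the arm or the gripper's body presses on something with over 40 N, if the wrist force passes 120 N, or if a joint passes its speed limit or range.

## Working session

There is one attempt and no reset: what is moved stays moved. The work goes in short steps, each a Python script; the robot and the scene stay as the last script left them, time stands still between calls to the robot, and variables do not carry over. Pictures are saved under pics/ and viewed, and the job is handed in when it is done.

```bash
ls; mkdir -p pics
python3 - <<'E'
from workcell import robot, planner, capture
import cv2, numpy as np
for n in ("scene","top","wrist"):
    c=capture(n); cv2.imwrite(f"pics/{n}0.png",c["image"]); print(n,c["fx"],c["fy"],c["cx"],c["cy"],c["D"],c["rvec"],c["tvec"])
s=robot.read_state(); print(s["time"],s["position"],s["tcp_rot"],robot.grip_depth,s["force"])
E
```

```text
pics
scene 621.2982308842347 621.2982308842347 331.9471439740705 234.07907447924842 [-0.02077462  0.          0.          0.          0.        ] [ 2.04911876  1.63071287 -0.50825388] [-138.9505487  -400.69647281 1525.67568054]
top 600.6363491286129 600.6363491286129 306.46464969293453 243.51865070144126 [-0.02046847  0.          0.          0.          0.        ] [ 2.1718959  -2.22893427  0.03878948] [-2.04797094e-01  5.48056771e+02  1.20467788e+03]
wrist 344.7932633108798 344.7932633108798 324.4691891189383 239.420435548183 [-0.05757586  0.          0.          0.          0.        ] [-2.33235024  1.70480217  0.25942447] [-673.76247033  -36.6905154   392.55454467]
0.15 [ 204.38319481 -642.86092062  221.77332757] [[-4.86099205e-04  3.02984372e-01 -9.52995401e-01]
 [ 1.34437802e-03 -9.52994454e-01 -3.02984757e-01]
 [-9.99998978e-01 -1.42846672e-03  5.59243177e-05]] 18.700000000000003 [-0.0800614  -0.26991626 -0.24401176]
```

View pics/scene0.png

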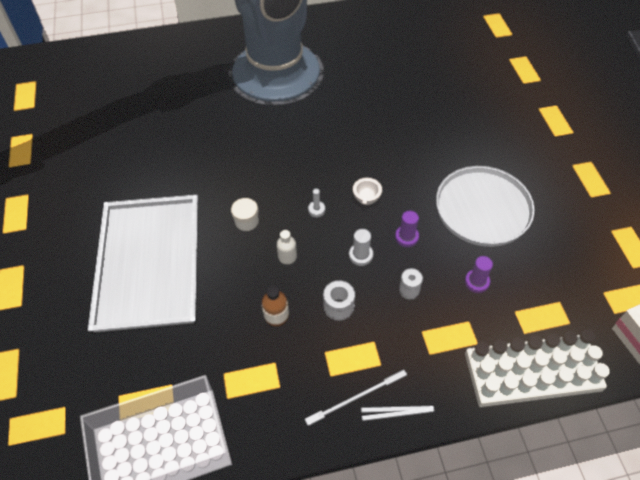

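View pics/top0.png

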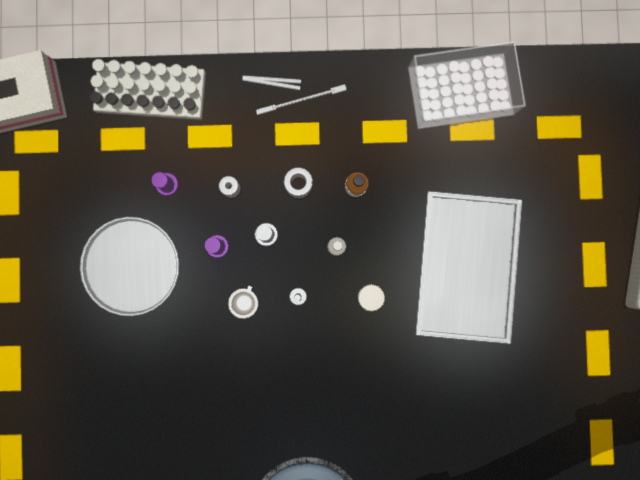

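View pics/wrist0.png

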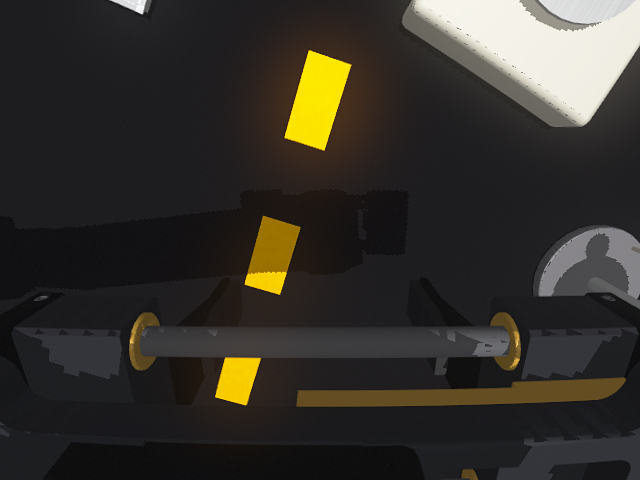

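Top view, image up = +x and left = +y. The candidates are:
- **Large plunger:** grey (265,234), or purple (165,183) and (216,245), which are look-alikes to leave.
- **Sleeves:** large (298,182), small (229,186).
- **Small plunger:** (298,296).
- **Jar:** cream (371,297). Other whitish round things are the white bottle (337,246), the mortar (243,303) and the vials in the racks.

I'll check these in a close crop and measure.

```bash
cat > h.py <<'E'
import cv2, numpy as np
def ray(c,uv):
    K=np.array([[c["fx"],0,c["cx"]],[0,c["fy"],c["cy"]],[0,0,1]])
    n=cv2.undistortPoints(np.array(uv,float).reshape(-1,1,2),K,np.array(c["D"],float)).reshape(-1,2)
    R,_=cv2.Rodrigues(np.array(c["rvec"],float)); t=np.array(c["tvec"],float).ravel()
    o=-R.T@t; d=np.c_[n,np.ones(len(n))]@R
    return o,d
def onplane(c,uv,z):
    o,d=ray(c,uv); return o+d*((z-o[2])/d[:,2])[:,None]
def proj(c,P):
    K=np.array([[c["fx"],0,c["cx"]],[0,c["fy"],c["cy"]],[0,0,1]])
    return cv2.projectPoints(np.array(P,float).reshape(-1,1,3),np.array(c["rvec"],float),np.array(c["tvec"],float),K,np.array(c["D"],float))[0].reshape(-1,2)
E
python3 - <<'E'
from workcell import capture
import cv2, numpy as np
from h import *
c=capture("top"); im=c["image"]
cv2.imwrite("pics/topcrop.png",cv2.resize(im[165:325,140:400],None,fx=3,fy=3,interpolation=cv2.INTER_CUBIC))
s=capture("scene")["image"]
cv2.imwrite("pics/scrop.png",cv2.resize(s[165:330,225:500],None,fx=2.9,fy=2.9,interpolation=cv2.INTER_CUBIC))
for n,uv,z in [("Lsl",(298,182),50),("Ssl",(229,186),50),("Lpl",(265,234),70),("Spl",(298,296),65),("jar",(371,297),46),("wb",(338,246),80),("bb",(358,182),95),("mort",(243,303),30),("pur1",(160,180),70),("pur2",(212,245),70),("round",(130,266),18)]:
    print(n,onplane(c,[uv],z)[0].round(0))
print(onplane(c,[(428,192),(521,200),(510,342),(417,334)],18).round(0))
E
```

```text
Lsl [668.  -1.  50.]
Ssl [663. 135.  50.]
Lpl [566.  65.  70.]
Spl [445.   4.  65.]
jar [ 439. -138.   46.]
wb [539. -75.  80.]
bb [ 658. -115.   95.]
mort [432. 115.  30.]
pur1 [676. 266.  70.]
pur2 [547. 167.  70.]
round [512. 342.  18.]
[[ 645. -262.   18.]
 [ 624. -450.   18.]
 [ 340. -417.   18.]
 [ 361. -231.   18.]]
```

View pics/topcrop.png

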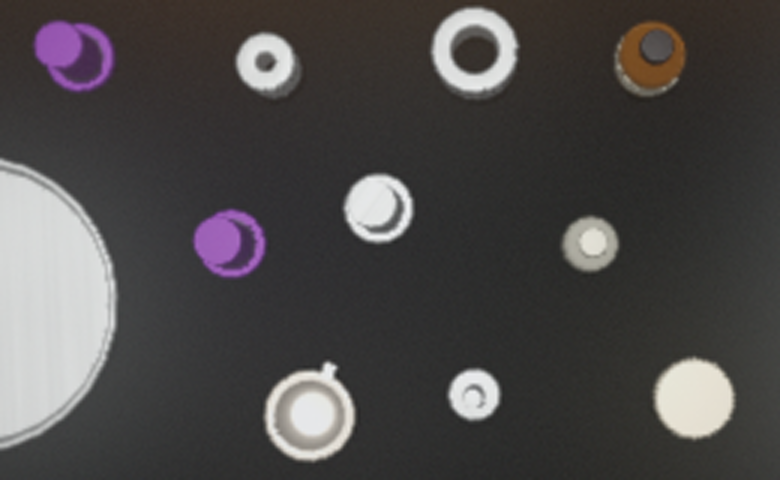

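View pics/scrop.png

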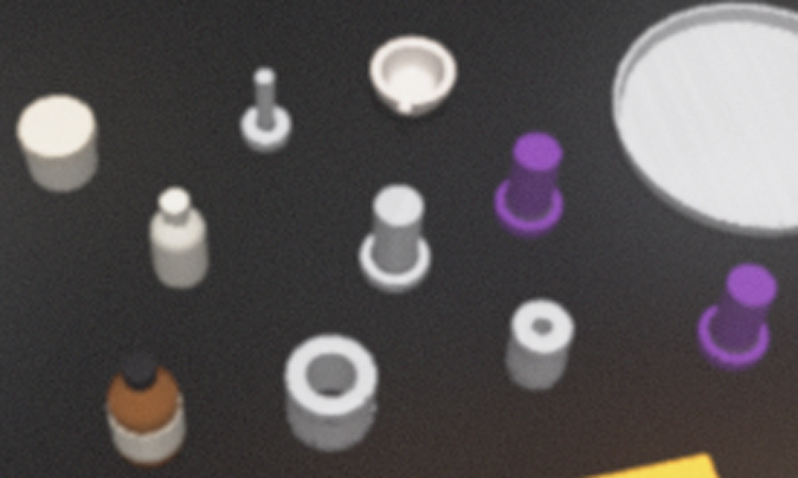

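The crop confirms the choice. The grey large plunger is at (265,234), with the purple ones left alone. The ringed large and small sleeves, the thin-rod small plunger and the wide cream jar match their descriptions. Next I cross-check the positions between the two views and fit the trays.

Run:
```python
from workcell import capture, planner
import cv2, numpy as np
from h import *
c=capture("top"); s=capture("scene"); im=c["image"]
T={"Lsl":((474.5,50),(331,373),50),"Ssl":((265.5,62),(542,325),50),"Lpl":((376,203),(399,206),70),"Spl":((473,396),(264,76),65),"jar":((694,398),(57,127),46)}
for n,(a,b,z) in T.items():
    ua=(np.array(a)+.5)/3-.5+[140,165]; ub=(np.array(b)+.5)/2.9-.5+[225,165]
    print(n,onplane(c,[ua],z)[0].round(1),onplane(s,[ub],z)[0].round(1))
g=cv2.cvtColor(im,cv2.COLOR_BGR2GRAY); m=((g>95)*255).astype(np.uint8)
cs,_=cv2.findContours(m,cv2.RETR_EXTERNAL,cv2.CHAIN_APPROX_NONE)
for k in cs:
    a=cv2.contourArea(k); x,y,w,h=cv2.boundingRect(k)
    if a>4000 and y>100: 
        print(a,(x,y,w,h))
        P=onplane(c,k.reshape(-1,2),18)[:,:2].astype(np.float32)
        print("rect",cv2.minAreaRect(P),"circ",cv2.minEnclosingCircle(P))
```

```text
Lsl [669.1  -0.7  50. ] [6.689e+02 5.000e-01 5.000e+01]
Ssl [664.8 136.5  50. ] [665.1 137.8  50. ]
Lpl [569.2  64.7  70. ] [570.1  68.8  70. ]
Spl [443.8   5.7  65. ] [442.    7.3  65. ]
jar [ 437.9 -138.    46. ] [ 438.9 -136.5   46. ]
7630.5 (80, 217, 99, 99)
rect ((511.8927001953125, 344.169921875), (198.36581420898438, 197.4430389404297), 88.96449279785156) circ ((511.82305908203125, 344.0570983886719), 100.88430786132812)
13692.5 (416, 191, 106, 153)
rect ((492.4897766113281, -339.27667236328125), (193.0037078857422, 292.7098388671875), 83.24747467041016) circ ((492.52117919921875, -339.4144287109375), 172.8433837890625)
```

```bash
cat > pp.py <<'E'
from workcell import robot, planner, capture
import numpy as np, cv2
from h import *
def rot(a):
    x=np.array([0,0,-1.]); y=np.array([np.cos(a),np.sin(a),0]); return np.c_[x,y,np.cross(x,y)]
def best(p,a):
    q0=np.array(robot.read_state()["joint_positions"]); o=[]
    for k in (0,np.pi):
        q=planner.ik(p,rot(a+k))
        if q is not None: o.append((abs(np.array(q)-q0).max(),a+k,q))
    return min(o,key=lambda t:t[0]) if o else None
def st(m=""):
    s=robot.read_state(); print(m,"t%.1f"%s["time"],np.round(s["position"],1),"F",np.round(s["force"],1),"op%.1f"%s["opening"])
    return s
def pick(xy,a,tz,force,op=87):
    b=best([*xy,190],a); print("best",b[0],np.round(b[2],2)); R=rot(b[1])
    robot.move_gripper(op)
    robot.move_pose([*xy,190],R); st("above")
    robot.movel([*xy,tz],v=150); st("at")
    robot.move_gripper(5,force); s=st("gripped")
    robot.movel([*xy,200],v=150); st("lifted")
def place(xy,a,tz,op):
    b=best([*xy,200],a); print("best",b[0],np.round(b[2],2)); R=rot(b[1])
    robot.move_pose([*xy,200],R); st("over")
    robot.movel([*xy,tz+12],v=150); robot.hold(.3); st("near")
    g=robot.movel([*xy,tz-6],v=20,guard=4); st(f"down {g}")
    robot.move_gripper(op); st("open")
    robot.movel([*xy,190],v=150); st("up")
RC=np.array([492.5,-339.3]); RL=np.deg2rad(-6.75)
def rt(u,v): return RC+np.array([np.cos(RL)*u-np.sin(RL)*v,np.sin(RL)*u+np.cos(RL)*v])
E
python3 - <<'E'
from pp import *
for n,xy,a,tz in [("jar",(438.4,-137),np.pi/2,19),("Lsl",(669,0),0,16),("Lpl",(569.5,66.5),0,26),("Spl",(443,6.5),np.pi/2,24),("Ssl",(665,137),0,16),
 ("p-",rt(-80,0),RL+np.pi/2,20),("p0",rt(0,0),RL+np.pi/2,20),("p+",rt(80,0),RL+np.pi/2,20),("r1",(512,304),0,20),("r2",(512,384),0,20),("r1b",(512,304),np.pi/2,20)]:
    for z in (tz,200):
        b=best([*xy,z],a); print(n,z,None if b is None else (round(b[1],2),np.round(b[2],2)))
E
```

```text
jar 19 (1.57, array([ 0.73,  0.51, -0.64,  2.18,  0.54,  0.61,  1.27]))
jar 200 (4.71, array([ 0.56,  0.16, -0.39,  2.03,  0.08,  0.96, -1.44]))
Lsl 16 (0, array([ 0.33,  0.76, -0.59,  1.68,  0.53,  0.86, -0.48]))
Lsl 200 (0, array([ 0.42,  0.58, -0.73,  1.54,  0.41,  1.17, -0.39]))
Lpl 26 (0, array([ 0.25,  0.63, -0.59,  1.91,  0.5 ,  0.75, -0.63]))
Lpl 200 (0, array([ 0.42,  0.44, -0.8 ,  1.77,  0.35,  1.08, -0.51]))
Spl 24 (1.57, array([ 0.53,  0.53, -0.79,  2.2 ,  0.63,  0.65,  0.86]))
Spl 200 (1.57, array([ 0.83,  0.26, -1.07,  2.04,  0.27,  0.99,  1.19]))
Ssl 16 (0, array([ 0.14,  0.78, -0.61,  1.65,  0.54,  0.89, -0.69]))
Ssl 200 (0, array([ 0.26,  0.63, -0.82,  1.51,  0.48,  1.21, -0.64]))
p- 20 (np.float64(4.59), array([ 0.66,  0.51, -0.08,  2.04,  0.07,  0.59, -1.16]))
p- 200 (np.float64(4.59), array([ 0.69,  0.26, -0.12,  1.9 ,  0.04,  0.98, -1.13]))
p0 20 (np.float64(4.59), array([ 0.59,  0.59, -0.07,  1.88,  0.06,  0.68, -1.21]))
p0 200 (np.float64(4.59), array([ 0.62,  0.37, -0.11,  1.74,  0.05,  1.03, -1.2 ]))
p+ 20 (np.float64(4.59), array([ 0.53,  0.67, -0.07,  1.7 ,  0.06,  0.77, -1.25]))
p+ 200 (np.float64(4.59), array([ 0.56,  0.48, -0.1 ,  1.57,  0.05,  1.1 , -1.25]))
r1 20 (0, array([-0.06,  0.72, -0.77,  1.86,  0.67,  0.84, -1.17]))
r1 200 (0, array([ 0.08,  0.53, -0.96,  1.72,  0.48,  1.14, -1.02]))
r2 20 (0, array([-0.18,  0.79, -0.79,  1.75,  0.69,  0.91, -1.26]))
r2 200 (0, array([-0.1 ,  0.59, -0.9 ,  1.61,  0.49,  1.18, -1.11]))
r1b 20 (1.57, array([ 0.02,  0.78, -0.9 ,  1.85,  0.78,  0.9 ,  0.32]))
r1b 200 (1.57, array([ 0.11,  0.56, -1.02,  1.72,  0.52,  1.16,  0.51]))
```

Run:
```python
from pp import *
pick((438.4,-137),np.pi/2,19,20)
cv2.imwrite("pics/s1.png",capture("scene")["image"])
```

```text
best 1.3602294327045843 [ 0.55  0.18 -0.38  2.05  0.08  0.93 -1.44]
above t2.6 [ 438.5 -137.9  190.1] F [-0.  -0.6 -1.1] op86.9
at t3.9 [ 439.  -137.1   19.6] F [0.3 0.4 0.4] op87.0
gripped t4.6 [ 438.4 -137.    19. ] F [ 0.6 -0.3  1.3] op50.6
lifted t5.9 [ 437.7 -136.8  199.1] F [-0.2 -0.1 -1.1] op50.1
```

View pics/s1.png

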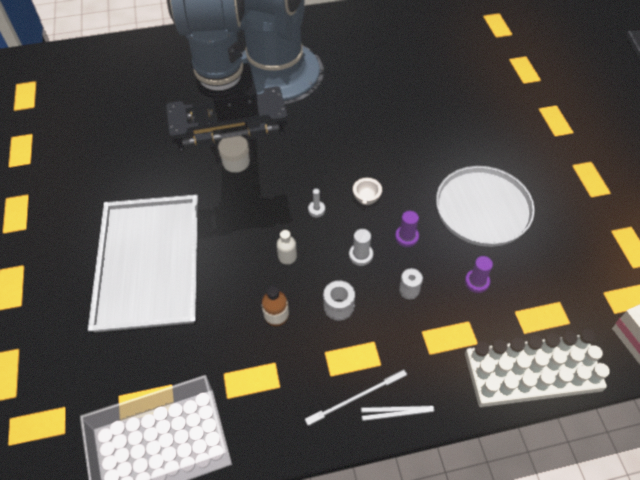

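The jar is held upright at (234,155), and nothing else has moved. Next I place it in the rectangular tray.

Run:
```python
from pp import *
place(rt(-82,0),RL+np.pi/2,23,80)
cv2.imwrite("pics/s2.png",capture("scene")["image"])
```

```text
best 0.27500472307339763 [ 0.79  0.26 -0.23  1.9   0.07  0.99 -1.16]
over t6.8 [ 411.4 -328.4  199.6] F [-0.1  0.7 -0.8] op50.4
near t8.3 [ 411.3 -329.9   35.5] F [-0.   0.1 -0.3] op50.2
down True t9.0 [ 411.  -329.6   22.9] F [-0.3 -0.7  3.3] op49.9
open t9.8 [ 410.4 -329.3   22.5] F [-0.   0.8  0.4] op80.1
up t11.0 [ 410.5 -329.3  189.1] F [-0.5  0.1 -0.4] op79.9
```

View pics/s2.png

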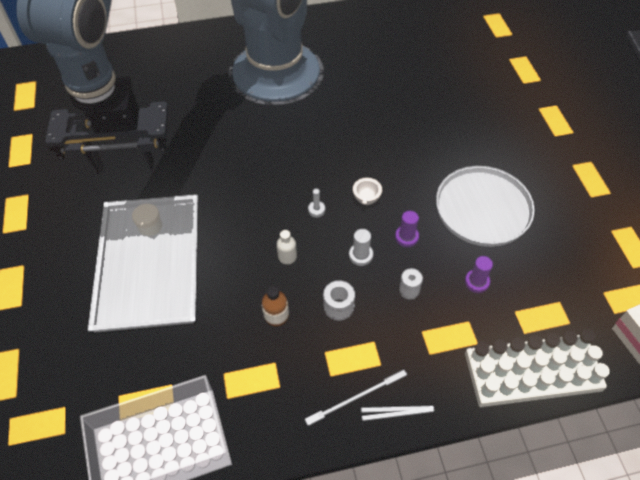

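The jar stands upright in the tray at (146,218), and the floor was met exactly 4 mm above bench level. Next is the large sleeve.

Run:
```python
from pp import *
pick((669,0),0,16,50)
s=robot.read_state()
if s["opening"]>50:
    place(rt(82,0),RL+np.pi/2,20,80)
cv2.imwrite("pics/s3.png",capture("scene")["image"])
```

```text
best 0.8114018737803321 [ 0.37  0.57 -0.65  1.56  0.37  1.14 -0.36]
above t13.1 [668.8  -2.1 189.8] F [-0.7 -1.2 -0.5] op87.2
at t14.4 [6.699e+02 2.000e-01 1.710e+01] F [-0.1 -0.3 -0.1] op87.2
gripped t15.1 [669.2   0.   16.1] F [ 0.   0.1 -0.6] op54.1
lifted t16.4 [ 6.682e+02 -3.000e-01  1.986e+02] F [-0.3  0.2 -5.8] op53.8
best 0.9612342302236665 [ 0.65  0.49 -0.25  1.56  0.13  1.11 -1.31]
over t17.8 [ 575.1 -346.5  199.7] F [ 0.6  0.6 -6. ] op54.2
near t19.4 [ 574.2 -349.1   32.6] F [ 0.1 -0.5 -5.8] op54.2
down True t20.0 [ 573.8 -348.9   20.1] F [-0.9 -0.3  6.9] op54.6
open t20.8 [ 571.9 -348.    17.9] F [0.3 0.5 0. ] op79.6
up t22.1 [ 573.2 -348.7  188.8] F [-0.5  0.5 -0.4] op80.1
```

View pics/s3.png

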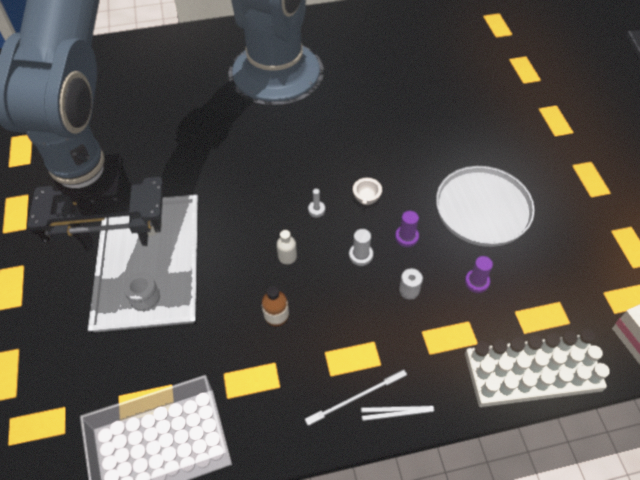

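The large sleeve is upright in the tray at (142,290). Next, the large plunger goes in the middle.

Run:
```python
from pp import *
pick((569.5,66.5),0,26,40)
s=robot.read_state()
if s["opening"]>25:
    place(rt(0,0),RL+np.pi/2,30,70)
cv2.imwrite("pics/s4.png",capture("scene")["image"])
```

```text
best 0.8294602714901556 [ 0.37  0.43 -0.73  1.79  0.33  1.05 -0.48]
above t24.1 [570.   64.8 189.8] F [-0.4 -0.8 -0.6] op87.1
at t25.4 [570.3  66.8  26.9] F [0.  0.1 0.1] op87.3
gripped t26.3 [569.4  66.5  26. ] F [ 0.8  0.1 -0.8] op30.3
lifted t27.6 [568.8  66.2 198.9] F [-0.5 -0.2 -3.6] op30.7
best 0.816903823075781 [ 0.81  0.39 -0.36  1.73  0.15  1.05 -1.29]
over t29.1 [ 493.6 -337.3  199.9] F [ 0.   0.2 -4.2] op30.2
near t30.6 [ 492.7 -339.5   42.6] F [-0.4 -0.4 -4.1] op30.5
down True t31.3 [ 492.4 -339.2   29.9] F [-0.5  0.3  4.3] op30.0
open t32.2 [ 491.  -338.6   28.6] F [-0.5  0.7  0.1] op70.2
up t33.4 [ 491.8 -339.   189. ] F [ 0.2 -1.   0.1] op69.8
```

View pics/s4.png

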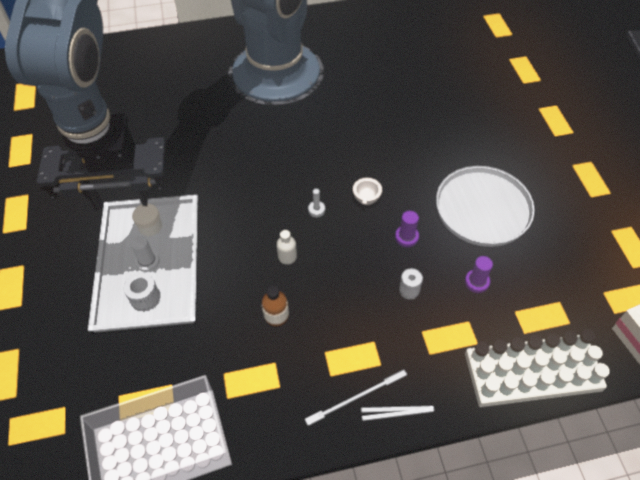

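The large plunger stands upright between the jar and the sleeve at (147,255). Next is the small sleeve.

Run:
```python
from pp import *
pick((665,137),0,16,40)
s=robot.read_state()
if s["opening"]>32:
    place((512,380),0,20,65)
cv2.imwrite("pics/s5.png",capture("scene")["image"])
```

```text
best 0.6565595141758996 [ 0.26  0.64 -0.82  1.53  0.49  1.19 -0.64]
above t36.0 [665.5 134.8 189.8] F [-0.1 -0.2  0.6] op87.1
at t37.3 [665.8 137.4  17.2] F [0.3 0.1 0.4] op86.9
gripped t38.1 [665.1 137.   16. ] F [0.3 0.6 0.2] op37.8
lifted t39.5 [664.4 136.6 198.7] F [ 0.5  0.3 -3.1] op37.7
best 0.45011935282609616 [-0.12  0.57 -0.86  1.62  0.46  1.17 -1.09]
over t40.6 [513.9 378.1 199.5] F [ 0.3  0.3 -2.4] op37.6
near t42.2 [512.3 380.1  32.5] F [-0.5 -0.3 -2. ] op37.7
down True t42.8 [511.9 379.9  19.9] F [-1.1 -0.1  4.3] op37.5
open t43.6 [511.2 378.7  18.6] F [ 0.1 -1.2 -0.4] op64.7
up t44.9 [511.6 379.4 188.8] F [-0.6  0.3 -0.8] op65.2
```

View pics/s5.png

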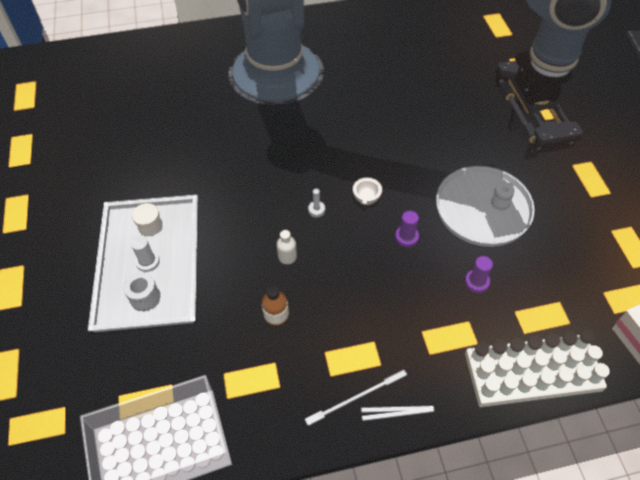

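The small sleeve stands in the round tray at (502,196). The last piece is the small plunger, picked with a narrow opening to keep clear of the mortar.

Run:
```python
from pp import *
pick((443,6.5),np.pi/2,25,20,op=50)
s=robot.read_state()
if s["opening"]>9:
    place((512,308),0,29,45)
    robot.movel([480,200,230],v=200)
cv2.imwrite("pics/s6.png",capture("scene")["image"])
```

```text
best 0.7058106525187671 [ 0.43  0.17 -0.59  2.07  0.12  0.93 -1.8 ]
above t47.0 [443.7   7.8 190.3] F [ 0.   0.4 -0. ] op50.2
at t48.2 [443.6   6.7  25.6] F [ 0.  -0.1 -0. ] op50.2
gripped t49.0 [443.    6.5  25. ] F [-0.3 -0.4  0.3] op11.8
lifted t50.3 [442.3   6.4 199.1] F [-0.2 -0.1 -1.5] op12.0
best 0.7917353406456491 [ 0.04  0.52 -0.91  1.71  0.45  1.13 -1.  ]
over t51.5 [512.4 306.3 199.3] F [-0.1 -0.7 -0.7] op11.8
near t53.0 [512.3 308.1  41.5] F [-0.2  0.1 -1.5] op12.1
down True t53.6 [511.9 307.9  28.9] F [-0.5 -0.2  5.1] op11.7
open t54.4 [511.4 307.3  28.2] F [-0.5  0.   0.3] op45.2
up t55.7 [511.5 307.4 188.9] F [ 0.5 -1.   0.5] op44.9
```

View pics/s6.png

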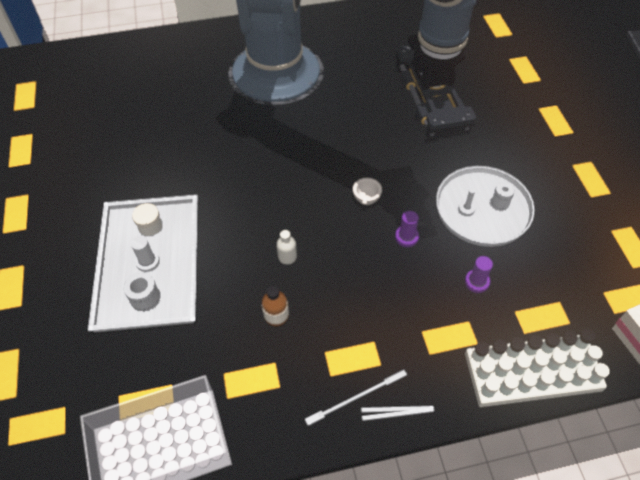

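All five are placed. As a final check from above, I compare rod-top and foot centres to judge uprightness.

Run:
```python
from pp import *
robot.move_gripper(60)
c=capture("top"); im=c["image"]
a=cv2.resize(im[185:350,410:530],None,fx=3.3,fy=3.3,interpolation=cv2.INTER_CUBIC)
b=cv2.resize(im[185:350,75:190],None,fx=3.3,fy=3.3,interpolation=cv2.INTER_CUBIC)
# expected centres of top / foot drawn as 1-px dots
def dots(o,off,xy,z0,z1,col):
    for z in (z0,z1):
        p=(proj(c,[[*xy,z]])[0]-off+.5)*3.3-.5; cv2.drawMarker(o,tuple(int(round(v)) for v in p),col,cv2.MARKER_CROSS,9,1)
for u,h0,h in ((-82,4,50),(0,16,74),(82,4,54)): dots(a,(410,185),rt(u,0),h0,h,(0,0,255))
for xy,h0,h in (((512,380),4,54),((512,308),16,69)): dots(b,(75,185),xy,h0,h,(0,0,255))
cv2.imwrite("pics/final.png",np.hstack([b,a])); st()
cv2.imwrite("pics/topf.png",im)
```

```text
t57.1 [480. 200. 230.] F [-0.8  0.4  1. ] op59.6
```

View pics/final.png

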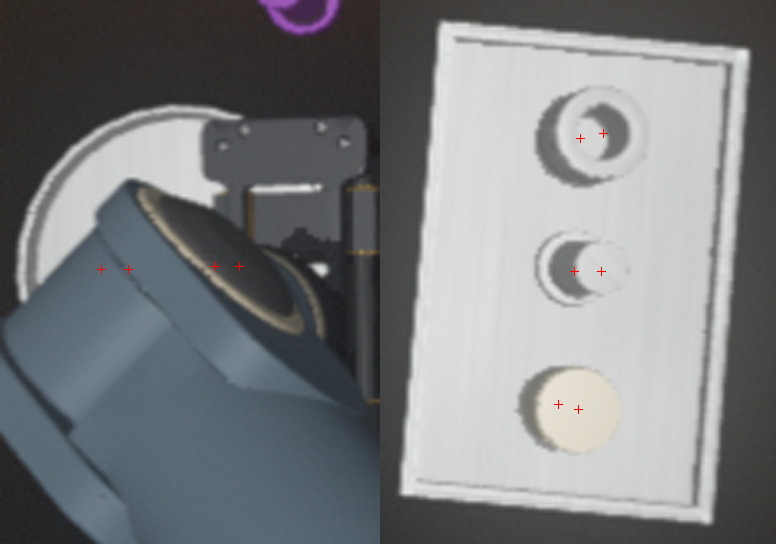

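View pics/topf.png

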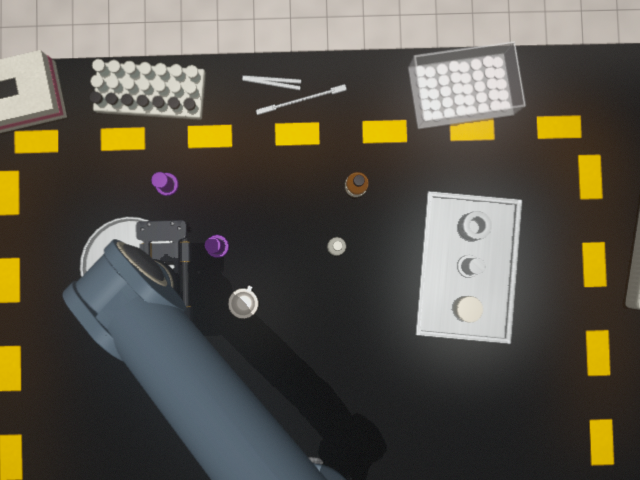

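In the rectangular tray all three tops and feet match the expected crosses, so they are upright, separate and inside. The bottles (357,184), (337,246) and the mortar (243,303) have not moved. The arm hides the round tray, so I move it aside and look again.

Run:
```python
from pp import *
b=best([480,-60,260],0); robot.move_pose([480,-60,260],rot(b[1])); robot.hold(.5)
c=capture("top"); im=c["image"]
b=cv2.resize(im[205:330,70:190],None,fx=4,fy=4,interpolation=cv2.INTER_CUBIC)
for xy,h0,h in (((512,380),4,54),((512,308),16,69)):
    for z in (h0,h):
        p=(proj(c,[[*xy,z]])[0]-(70,205)+.5)*4-.5; cv2.drawMarker(b,tuple(int(round(v)) for v in p),(0,0,255),cv2.MARKER_CROSS,9,1)
cv2.imwrite("pics/final2.png",b); st()
```

```text
t58.7 [480.  -59.8 260. ] F [0.8 0.3 0.4] op59.9
```

View pics/final2.png

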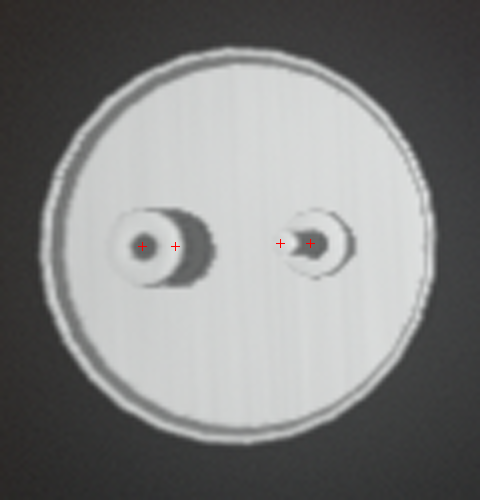

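In the round tray the sleeve's bore (143,246) sits on its cross. The small plunger's rod top (285,243) and head (315,243) show the expected offset, so both are upright, apart and inside the rim.

```bash
python3 -c "
from workcell import robot
print(robot.job_done())"
```

```text
the job is handed in; nothing more can be done
None
```

I made up both kits and handed the job in at about 59 s on the robot's clock; no verdict is reported.

- **Placing:** The jar, large plunger and large sleeve stand in a row in the rectangular tray, about 82 mm apart. The small sleeve and small plunger stand in the round tray, about 70 mm apart. Each was lowered slowly until the wrist felt contact. The force changed by about 4 to 13 N, all at the expected 4 mm floor height.
- **Final checks:** The top views showed all five upright, inside the rims and clear of each other, within about 2–3 mm of where I aimed. The two bottles, the mortar and both purple look-alikes looked unmoved.
- **Disagreements:** Before picking, the two cameras differed by up to 4 mm on the large plunger and 2 mm or less on the rest; I used roughly the mean. The large sleeve gripped at 54 mm instead of its stated 56 mm, with no visible effect.

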